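Refit the latch clip on the drop-bottom bin and test-dump it

TASK

Put the drop-bottom bin back in service: first use the fork tool, never your fingers, to push the wire clip lying on its bracket plate along the plate onto the brass shaft until it snaps in. Then lay every loose pink gel comb within reach in the bin (not the one in the clutter at the far left end of the worktop), and with all of them in, push the red latch knob away from you so that the floor drops open and dumps them all into the blue tray below. Leave the clip on the shaft and the fork tool standing upright in the middle of the green mat.

Things in the scene. Friction and masses are not known exactly. Their poses are not given: they have to be found in the camera images.
- bin: drop-bottom bin on a stand, fixed. Origin: underside centre of its base; at yaw 0, x away from the robot, y left, z up. White bin: inside x -0.046 to 0.047, y -0.102 to 0.102, hinged floor's top at z = 0.140, rim 0.172, open above. Legs up to z = 0.168. Under it a blue tray, on its -y side a bracket plate with the shaft and the latch.
- tray (a point): centre of the blue tray's inner floor, 6 mm above the bin's underside; inside, the tray spans 75 mm either way in x and 109 mm in y (bin's axes); front wall 40 mm high, the others reach nearly up to the bin.
- plate (a point): on the top of the bracket plate, in the middle of the clip's lane, 50 mm in front (-x) of the shaft; 0.146 above the bin's underside. The plate spans x -58 to +92 mm, y -42 to +48 mm about this point; the lane runs along +x (bin's axes) to the shaft, between two low rails 4 mm high, 48 mm apart.
- shaft (a point): centre of the groove of the brass shaft that stands on the bracket plate, 3 mm above the plate, at (-0.030, -0.160, 0.149) in the bin's frame. Groove 14 mm in diameter, 8 mm high from the plate up; above it a head 20 mm in diameter, top 14.5 mm above the plate. The clip is home when its origin is at the shaft's axis.
- latch (a joint): latch lever about the shaft's vertical axis (rad): 0 shut, end stop 1.0; near 0.5 its bolt leaves the floor and the floor drops. Grows as the red knob goes away from the robot (+x of the bin). Stays where it is left; about 1 to 3 N at the knob.
- latch_knob (a point): top of the red latch knob, an upright post 14 mm thick (20 mm near its top) at the lever's end, 90 mm from the shaft's axis (at -y of it when shut, turning towards +x as it opens); this point is 0.200 above the bin's underside, the post reaches down 70 mm from here.
- floor (a joint): hinged floor of the bin, about its far (+x) edge (rad): 0 shut, 1.35 hanging open.
- clip: split clip of 6 mm steel wire lying flat on the plate, 42 g. Origin: underside, centre of the pocket for the shaft; x points out of its mouth (to the shaft). Straight back bar, y -14 to 14 mm, rear face at x = -14 mm; a tab 6 mm wide runs back to x = -24 mm; flared lips reach x = 16 mm. The mouth springs over the shaft at 5 to 12 N.
- fork_tool: fork tool, upright on its foot, about 120 g. Origin: foot's underside below the handle; x to the tines, z up. Orange foot 46x34x10 mm; two tines 8 mm high reach to x = 59 mm, with an 11.5 mm gap that straddles the clip's tab while their ends push its back bar. Handle 16 (x) by 22 (y) mm, z 10 to 72 mm, cap 20x26 up to 78. Best gripped along x.
- tool_mat: the green mat with a white outline, fixed, 100 x 60 x 2 mm; origin: centre of its underside.
- comb_1: pink gel comb lying flat, 40 x 100 x 12 mm, 30 g. Origin: centre of its 40 x 100 outline, on the underside; z up. A straight bar, 10 mm wide and 12 mm high, runs along y from -50 to 50 mm at x = -20 to -10 mm (grip it across x); the flat teeth, 3 mm thick, reach from it to x = 20 mm. May be absent (None).
- comb_2: pink gel comb lying flat, 40 x 100 x 12 mm, 30 g. Origin: centre of its 40 x 100 outline, on the underside; z up. A straight bar, 10 mm wide and 12 mm high, runs along y from -50 to 50 mm at x = -20 to -10 mm (grip it across x); the flat teeth, 3 mm thick, reach from it to x = 20 mm. May be absent (None).
- comb_3: pink gel comb lying flat, 40 x 100 x 12 mm, 30 g. Origin: centre of its 40 x 100 outline, on the underside; z up. A straight bar, 10 mm wide and 12 mm high, runs along y from -50 to 50 mm at x = -20 to -10 mm (grip it across x); the flat teeth, 3 mm thick, reach from it to x = 20 mm. May be absent (None).
- comb_4: pink gel comb lying flat, 40 x 100 x 12 mm, 30 g. Origin: centre of its 40 x 100 outline, on the underside; z up. A straight bar, 10 mm wide and 12 mm high, runs along y from -50 to 50 mm at x = -20 to -10 mm (grip it across x); the flat teeth, 3 mm thick, reach from it to x = 20 mm. May be absent (None).
Mind the look-alikes: they are no part of the job. Leave any orange look-alike of the comb_2 alone.

How it is judged (in metres and radians):
On the way, in this order (a step that is already met when the one before it is completed fails the run):
1. the clip is snapped onto the shaft (horizontal distance between clip and shaft below 0.004 m and z of clip in the frame of bin between 0.14 and 0.154 m), for 0.3 s.
2. every comb is in the bin, with its floor shut (x of comb_1 in the frame of bin between -0.048 and 0.05 m and y of comb_1 in the frame of bin between -0.104 and 0.104 m and z of comb_1 in the frame of bin between 0.132 and 0.2 m and x of comb_2 in the frame of bin between -0.048 and 0.05 m and y of comb_2 in the frame of bin between -0.104 and 0.104 m and z of comb_2 in the frame of bin between 0.132 and 0.2 m and x of comb_3 in the frame of bin between -0.048 and 0.05 m and y of comb_3 in the frame of bin between -0.104 and 0.104 m and z of comb_3 in the frame of bin between 0.132 and 0.2 m and x of comb_4 in the frame of bin between -0.048 and 0.05 m and y of comb_4 in the frame of bin between -0.104 and 0.104 m and z of comb_4 in the frame of bin between 0.132 and 0.2 m and value of joint floor below 0.1 rad), for 0.3 s.
3. the latch is pushed back, the floor hangs open and every comb has dropped into the tray (value of joint floor above 1 rad and value of joint latch above 0.45 rad and x of comb_1 in the frame of bin between -0.092 and 0.064 m and y of comb_1 in the frame of bin between -0.112 and 0.112 m and z of comb_1 in the frame of bin between 0 and 0.1 m and linear speed of each of comb_1, comb_2, comb_3, comb_4 below 0.05 m/s and x of comb_2 in the frame of bin between -0.092 and 0.064 m and y of comb_2 in the frame of bin between -0.112 and 0.112 m and z of comb_2 in the frame of bin between 0 and 0.1 m and x of comb_3 in the frame of bin between -0.092 and 0.064 m and y of comb_3 in the frame of bin between -0.112 and 0.112 m and z of comb_3 in the frame of bin between 0 and 0.1 m and x of comb_4 in the frame of bin between -0.092 and 0.064 m and y of comb_4 in the frame of bin between -0.112 and 0.112 m and z of comb_4 in the frame of bin between 0 and 0.1 m), for 0.3 s.
At the end, for the whole second after the job is handed in: Clip home on the shaft (pocket centre within 4 mm of its axis, flat on the plate); latch past 0.45 rad, floor open over 1 rad; every comb in the tray; fork tool upright on the green mat, handle within 30 mm of its centre; all at rest (all of step 1 and all of step 3 and horizontal distance between fork_tool and tool_mat below 0.03 m and height (world z) of fork_tool below 0.012 m and angle between fork_tool's own z axis and vertical below 0.1 rad and linear speed of fork_tool below 0.03 m/s); the robot touches nothing.
It fails at once if the fingers touch the clip (contact force between the fingers and clip above 1 N).
Of comb_1, comb_2, comb_3, comb_4 only 2 to 4 are there at a start; the rules pass over those that are not, and their reading is None.
At some moment in a run one of comb_1, comb_2, comb_3, comb_4 may be knocked a few centimetres aside while the robot is not near it.
It also fails if it takes over 210 s, if anything falls off the work surface, if the arm or the gripper's body presses on something with over 40 N, if the wrist force passes 120 N, or if a joint passes its speed limit or range.

ROBOT

A 6-joint arm with a two-finger parallel gripper is mounted at the origin on a cart in front of the work surface, level with it; the furniture and walls round the work are solid. World frame = base frame: x ahead of the robot, y to its left, z up, the work surface at z = 0. Lengths are in mm, angles in rad, forces in N, time in s.
With the tool pointing down it reaches from about 275 to 825 mm from the base axis. Payload 4.9 kg.
Tool frame: the origin (TCP) lies at the very end of the fingers, on their centre line; the grasp point (between the pads) lies 19 mm behind it; z points along the fingers, y is the direction in which the jaws open and shut (so a half turn about z gives the same grasp; the last joint's range is limited). The gripper opens to 85 mm and grips with 20 to 120 N. Pads are 22 mm wide; open, the fingers measure 114 mm over their backs; the gripper's body (76 mm by 85 mm) begins 54 mm behind the grasp point. The pads swing forward as they close: fully open they stand 13 mm farther back than shut.
Start: joints at [-1.46, 0.326, -0.193, 1.052, 0, 1.437], TCP at [133.31, -533.617, 209.181] pointing down, gripper open.
Joint ranges: [-2.65, 2.65], [-0.97, 1.79], [-1.3, 1.35], [-1.93, 2.1], [-1.47, 1.37], [-3.14, 3.14]. Speed limits (rad/s): [2.57, 2.57, 3.14, 3.14, 3.14, 3.14].

INTERFACE

Orientations are given as [roll, pitch, yaw] about the fixed x, y, z axes, in that order (R = Rz(yaw) Ry(pitch) Rx(roll)).
In Python, from bench import bot, solve_ik, imaging gives the robot as it stands. Calls block until the motion is done:
- bot.move_ptp(position, orientation): joint-space move of the TCP to a pose.
- bot.movel(position, rot=None, max_speed=150, threshold=None): straight line of the TCP; rot=None keeps the orientation; max_speed is the mean speed in mm/s. With threshold (N) it stops when the force on the tool has changed by that much, and returns True; else False.
- bot.move_j(angles): joint-space move.
- bot.grip(opening, effort=None): opening from 0.0 (shut) to 1.0 (fully open); effort is the grip in N (None keeps the last); returns when the fingers have stopped.
- bot.dwell(seconds).
- solve_ik(position, orientation): joint angles nearest the present ones, or None.
- bot.get_state(): the state.
- imaging.capture(name): name is "side" or "top"; returns the picture (400x640x3 uint8, blue, green, red); there is no depth.
- imaging.camera_model(name): a dict with "K" (3x3 intrinsics, pixels), "position" and "rotation" of the camera in the world. Camera axes: x right, y up, looking along -z (the intrinsics and any distortion apply to the point x, -y, -z); pixel columns grow to the right and rows downward; lengths in mm; the calibration is good to about 2 mm. A picture is of the moment at which its call begins. camera_model takes no time and is no camera call.
A pose or a line that the arm cannot do raises bot.IKError and nothing moves.
- bot.sign_off(): hands the job in, once; it reports no verdict.
The state is a dict: "t": time; "qpos": joint angles; "joint_velocities": joint speeds; "effort": joint torques, N m; "tcp_pos": TCP position; "orientation": TCP orientation; "contact_force": force on the tool from outside, world axes, zero at the start; "wrist_torque": the same for the moment, N m; "opening": opening from 0.0 (shut) to 1.0 (fully open).
Only numpy, scipy, OpenCV 4.12 (cv2) and the standard library are available. Lean on these libraries where they do the work, as an engineer would, in place of code of your own. Each camera call takes 0.05 s, during which the arm holds its last target. There are 200 camera calls.

## Working session

There is one attempt and no reset: what is moved stays moved. The work goes in short steps, each a Python script; the robot and the scene stay as the last script left them, time stands still between calls to the robot, and variables do not carry over. Pictures are saved under pics/ and viewed, about 12 in all and at most 16, crops included, and the job is handed in when it is done.

```bash
ls; mkdir -p pics
python3 - <<'E'
from bench import bot, solve_ik, imaging
import cv2,numpy as np
for n in("top","side"):
    cv2.imwrite(f"pics/{n}0.png",imaging.capture(n)); m=imaging.camera_model(n); print(n,{k:np.round(v,4).tolist() if not isinstance(v,str) else v for k,v in m.items()})
print(bot.get_state())
E
```

```text
pics
top {'K': [[510.127, 0.0, 320.5622], [0.0, 510.127, 196.4627], [0.0, 0.0, 1.0]], 'position': [391.1596, 7.8096, 1668.402], 'rotation': [0.0862, 0.0047, -1.5716]}
side {'K': [[508.3346, 0.0, 322.1582], [0.0, 508.3346, 203.9966], [0.0, 0.0, 1.0]], 'position': [130.9003, 1219.4292, 1275.028], 'rotation': [0.8458, -0.0092, -2.8032]}
{'t': 0.1, 'qpos': array([-1.46020457e+00,  3.26869000e-01, -1.93479920e-01,  1.05200316e+00,
       -4.60606914e-06,  1.43656616e+00]), 'joint_velocities': array([-0.00012759, -0.00258636,  0.00223289, -0.00029342,  0.00123062,
       -0.00034473]), 'effort': array([ 1.63356242e-03, -4.44238794e+01,  2.63037854e+01,  7.89179321e-03,
       -1.34858724e-04, -2.74722618e-07]), 'tcp_pos': array([ 133.24278622, -533.04509575,  208.48208653]), 'orientation': array([-3.14005028e+00, -2.03638076e-04,  2.44821767e-01]), 'contact_force': array([-0.02533663,  0.46986157, -0.03796496]), 'wrist_torque': array([ 0.01007693,  0.0478022 , -0.00418746]), 'opening': 0.9954955691281975}
```

View pics/top0.png

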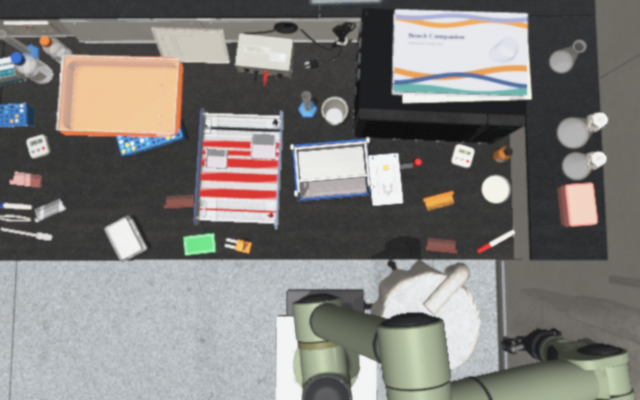

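View pics/side0.png

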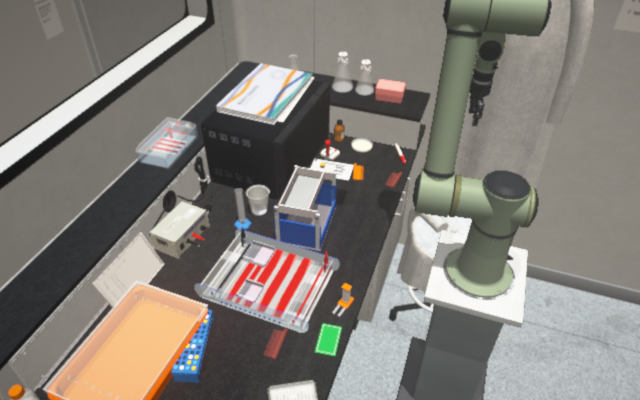

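```bash
cat > h.py <<'E'
from bench import bot, solve_ik, imaging
import cv2, numpy as np
from scipy.spatial.transform import Rotation as Ro
def cam(n):
    m=imaging.camera_model(n); r=np.array(m["rotation"])
    R=Ro.from_euler("xyz",r).as_matrix() if r.ndim==1 else r
    return m["K"],np.array(m["position"]),R,m
def ray(n,uv):
    K,p,R,m=cam(n); q=np.linalg.solve(K,[uv[0],uv[1],1.]); return p,R@[q[0],-q[1],-1.]
def onz(n,uv,z):
    p,d=ray(n,uv); return p+d*(z-p[2])/d[2]
def pix(n,P):
    K,p,R,m=cam(n); c=R.T@(np.array(P,float)-p); q=K@[c[0]/-c[2],-c[1]/-c[2],1]; return q[:2]
def two(u1,u2):
    p,d=ray("top",u1); q,e=ray("side",u2)
    s=np.linalg.lstsq(np.c_[d,-e],q-p,rcond=None)[0]; a=p+d*s[0]; b=q+e*s[1]; return (a+b)/2,np.linalg.norm(a-b)
E
python3 - <<'E'
from h import *
print(imaging.camera_model("top").keys())
t=cv2.imread("pics/top0.png"); s=cv2.imread("pics/side0.png")
c=cv2.resize(t[100:265,150:520],(800,357),interpolation=cv2.INTER_CUBIC); cv2.imwrite("pics/tc.png",c)
c=cv2.resize(s[140:380,180:440],(650,600),interpolation=cv2.INTER_CUBIC); cv2.imwrite("pics/sc.png",c)
for u in [(0,260),(320,250),(500,250)]: print(onz("top",u,0))
E
```

```text
dict_keys(['K', 'position', 'rotation'])
[ 328.86478029 1059.84293758    0.        ]
[360.56484912  17.46023644   0.        ]
[ 360.17182213 -567.18334193    0.        ]
```

View pics/tc.png

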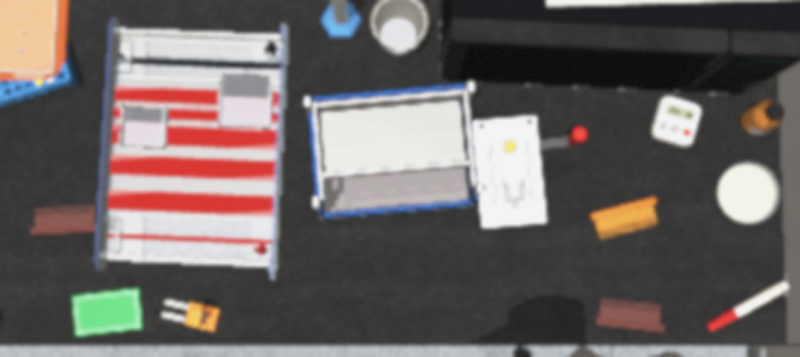

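View pics/sc.png

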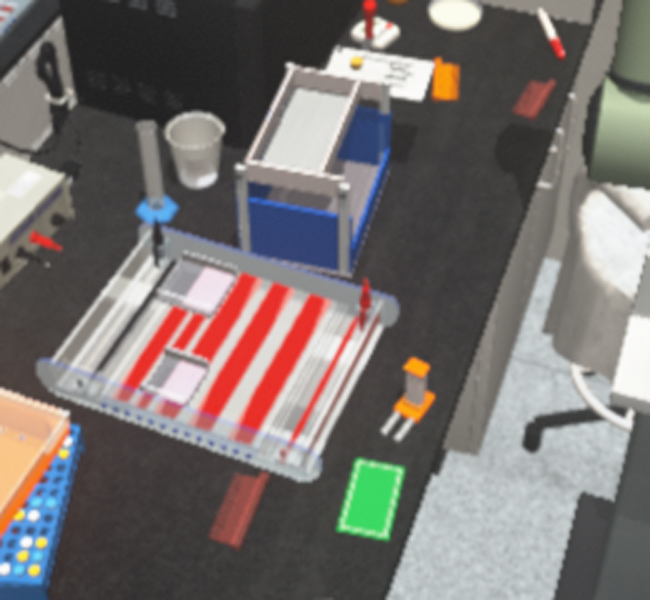

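```bash
cat > seg.py <<'E'
from h import *
def blobs(img,lo,hi,amin=15,roi=None,f=4):
    """contours on an f-times enlarged hsv mask -> list of (area px, centroid, minAreaRect) in original pixels"""
    h,w=img.shape[:2]
    x0,y0,x1,y1=roi or (0,0,w,h)
    c=cv2.resize(img[y0:y1,x0:x1],None,fx=f,fy=f,interpolation=cv2.INTER_CUBIC)
    m=cv2.inRange(cv2.cvtColor(c,cv2.COLOR_BGR2HSV),np.array(lo),np.array(hi))
    m=cv2.morphologyEx(m,cv2.MORPH_OPEN,np.ones((3,3)))
    out=[]
    for k in cv2.findContours(m,cv2.RETR_EXTERNAL,cv2.CHAIN_APPROX_NONE)[0]:
        a=cv2.contourArea(k)/f/f
        if a<amin: continue
        T=lambda p:(np.asarray(p,float)+.5)/f-.5+[x0,y0]
        M=cv2.moments(k); b=T(cv2.boxPoints(cv2.minAreaRect(k)))
        out.append((a,T([M["m10"]/M["m00"],M["m01"]/M["m00"]]),b,T(k[:,0])))
    return sorted(out,key=lambda o:-o[0])
E
python3 - <<'E'
from seg import *
np.set_printoptions(precision=1,suppress=True)
t=cv2.imread("pics/top0.png"); s=cv2.imread("pics/side0.png")
hs=cv2.cvtColor(t,cv2.COLOR_BGR2HSV); 
for p in [(180,201),(441,246),(440,200),(25,180),(385,200),(386,168),(418,162),(245,245),(229,244),(386,186)]: print(p,hs[p[1],p[0]])
for nm,lo,hi,roi,z in [("comb",(0,60,60),(8,150,140),(100,90,520,262),6),("plate",(0,0,190),(180,40,255),(368,145,410,212),146),("knob",(0,150,120),(6,255,255),(405,150,430,175),200),("knob2",(172,150,120),(180,255,255),(405,150,430,175),200),("shaft",(20,80,100),(35,255,255),(375,155,400,180),160.5),("mat",(50,100,100),(75,255,255),(170,220,230,262),2),("fork",(8,120,120),(20,255,255),(215,230,260,262),8)]:
    for a,c,b,k in blobs(t,lo,hi,8,roi)[:6]:
        print(nm,round(a,1),c,"w",onz("top",c,z),"box",[onz("top",q,z)[:2].round(1).tolist() for q in b])
for nm,lo,hi,roi in [("mat",(50,100,100),(75,255,255),None),("knob",(0,150,120),(6,255,255),(315,135,345,170)),("comb",(0,60,60),(8,150,140),None)]:
    for a,c,b,k in blobs(s,lo,hi,8,roi)[:6]: print("side",nm,round(a,1),c,b.tolist(),onz("side",c,2))
E
```

```text
(180, 201) [  4 101 139]
(441, 246) [  4  99 139]
(440, 200) [ 18 168 238]
(25, 180) [  2  63 225]
(385, 200) [ 90   1 244]
(386, 168) [ 28 115 242]
(418, 162) [  1 176 240]
(245, 245) [ 11 122 152]
(229, 244) [ 30   3 151]
(386, 186) [120   2 241]
comb 396.4 [441.  245.5] w [ 375.  -374.8    6. ] box [[359.2, -320.3], [403.8, -325.9], [392.5, -431.4], [348.0, -425.6]]
comb 361.6 [178.7 201.5] w [518.8 479.6   6. ] box [[538.3, 533.3], [543.7, 434.0], [499.5, 430.6], [494.2, 529.8]]
comb 31.2 [482.5 248.3] w [ 366.  -508.6    6. ] box [[366.2, -481.4], [390.5, -528.0], [368.1, -539.2], [344.0, -492.6]]
comb 24.8 [417.2 162.5] w [ 646.6 -302.1    6. ] box [[665.3, -285.1], [665.2, -319.6], [630.4, -319.0], [630.4, -284.5]]
comb 15.8 [181.6 108.1] w [830.3 477.4   6. ] box [[800.8, 480.2], [860.1, 478.9], [859.9, 474.4], [800.5, 475.7]]
comb 9.4 [108.5 136.5] w [734.8 717.5   6. ] box [[736.3, 736.2], [736.2, 697.2], [732.8, 697.1], [732.9, 736.1]]
plate 1517.0 [384.5 178.9] w [ 575.6 -177.2  146. ] box [[645.9, -119.0], [655.4, -218.0], [504.6, -230.4], [495.1, -132.3]]
knob 46.0 [417
[... 1173 characters left out ...]
369140625, 189.7132568359375]] [ 379.6 -379.2    2. ]
side comb 53.6 [388.5  98.5] [[372.8948059082031, 100.92698669433594], [374.3799743652344, 86.07550048828125], [404.9493103027344, 89.13243103027344], [403.4641418457031, 103.98391723632812]] [ 549.6 -994.     2. ]
side comb 8.9 [401.7 160.5] [[396.14105224609375, 157.9664306640625], [398.58819580078125, 155.12774658203125], [406.72344970703125, 162.140869140625], [404.27630615234375, 164.97955322265625]] [ 374.6 -513.1    2. ]
side comb 8.1 [201.1 239.1] [[195.5755157470703, 237.87994384765625], [204.75868225097656, 236.96163940429688], [205.10768127441406, 240.45175170898438], [195.9245147705078, 241.37005615234375]] [933.  178.8   2. ]
```

Run:
```python
from seg import *
t=cv2.imread("pics/top0.png"); s=cv2.imread("pics/side0.png")
def cr(i,x,y,w=44,h=32): return cv2.resize(i[y-h//2:y+h//2,x-w//2:x+w//2],(264,192),interpolation=cv2.INTER_CUBIC)
a=np.hstack([cr(t,180,202),cr(t,441,246),cr(t,240,245)]); b=np.hstack([cr(s,275,343),cr(s,393,179),cr(s,346,300)])
c=np.hstack([cr(t,386,172),cr(t,386,192),cr(s,330,165)])
cv2.imwrite("pics/mos.png",np.vstack([a,b,c]))
```

```text
(no output)
```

View pics/mos.png

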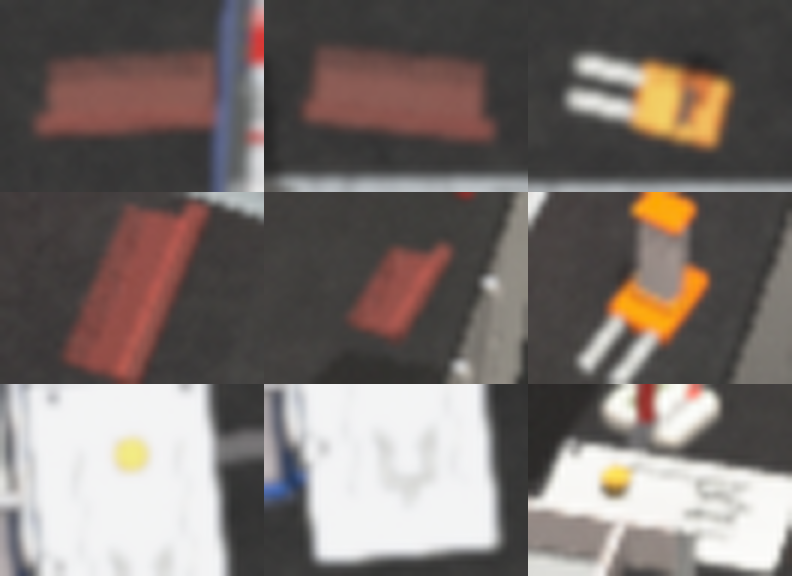

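Run:
```python
from seg import *
np.set_printoptions(precision=1,suppress=True)
t=cv2.imread("pics/top0.png"); s=cv2.imread("pics/side0.png")
a,b=onz("top",(226.3,239.8),6),onz("top",(224.7,245.7),6); m=(a+b)/2; d=b-a; print("tine tips",m,d, "yaw",np.arctan2(-d[0],d[1])+np.pi/2)
print("cap side",onz("side",(346.7,287),78))
print("clip tab end",onz("top",(388.3,194.8),149),"mouth",onz("top",(388.2,184.2),149))
# dark wire blob on the plate
g=cv2.cvtColor(t,cv2.COLOR_BGR2GRAY).astype(float); r=(380,181,397,198)
sub=g[r[1]:r[3],r[0]:r[2]]; print(sub.astype(int))
for nm,lo,hi,roi,z in [("shaft",(20,80,100),(35,255,255),(315,150,345,175),160.5)]:
    for a,c,b,k in blobs(s,lo,hi,4,roi): print(nm,a,c,onz("side",c,156))
# side cap blob
for a,c,b,k in blobs(s,(5,150,150),(20,255,255),8,(325,270,370,325)): print("sidefork",a,c,b)
# blue tray / bin rim
for u in [(293+0,146),(150+470/2.162,100+87/2.162),(150+316/2.162,100+202/2.162),(150+307/2.162,100+101/2.162)]: print("leg",onz("top",u,170))
```

```text
tine tips [384.3 324.4   6. ] [-19.1   4.9   0. ] yaw 2.8897725294829897
cap side [375.2 270.2  78. ]
clip tab end [ 527.3 -187.6  149. ] mouth [ 559.1 -187.7  149. ]
[[244 244 243 243 243 244 244 244 244 244 243 243 242 241 239 240 240]
 [244 243 242 242 243 243 244 244 243 243 242 239 238 241 242 241 239]
 [243 241 236 236 240 242 243 244 243 242 238 231 232 240 242 242 240]
 [242 240 231 228 233 239 243 243 243 239 230 221 227 239 242 242 241]
 [241 240 229 219 224 233 241 243 242 235 224 217 224 238 242 241 241]
 [240 241 234 218 217 228 239 243 241 233 222 218 225 238 241 239 239]
 [240 242 238 223 219 227 239 243 242 236 224 222 229 239 240 236 238]
 [241 243 239 226 223 231 240 243 243 239 227 224 232 239 239 235 239]
 [241 243 239 228 226 231 239 242 242 239 227 224 231 239 239 234 239]
 [242 243 240 231 226 226 234 238 238 234 225 221 229 239 240 236 239]
 [243 243 240 232 225 222 224 225 224 221 218 219 229 239 241 240 240]
 [243 243 241 234 226 223 222 220 218 218 223 229 235 241 243 242 242]
 [243 243 242 238 231 228 226 220 219 222 234 240 242 243 243 243 243]
 [243 243 243 242 240 239 235 225 223 228 239 243 243 243 244 244 244]
 [243 244 244 243 243 243 239 231 230 236 241 243 244 244 244 244 244]
 [244 244 244 244 244 243 241 236 236 240 243 243 244 244 244 244 244]
 [244 244 244 244 244 244 243 242 242 243 243 244 244 244 244 244 244]]
shaft 11.84375 [322.3 164. ] [ 613.1 -182.8  156. ]
sidefork 87.65625 [345.5 302.5] [[336.4 302.8]
 [345.5 291.1]
 [354.7 298.2]
 [345.7 310. ]]
sidefork 54.03125 [346.3 286.4] [[340.5 287.2]
 [343.4 281.3]
 [352.1 285.6]
 [349.2 291.5]]
leg [671.4  96.6 170. ]
leg [ 688.4 -124.7  170. ]
leg [529.7  86.7 170. ]
leg [669.3  99.6 170. ]
```

Run:
```python
from seg import *
np.set_printoptions(precision=2,suppress=True)
P=np.pi
ya=1.32+P/2
print(solve_ik([372,269,150],[P,0,ya]),solve_ik([461.6,-192.4,260],[P,0,.087+P/2]))
bot.grip(0.6)
bot.move_ptp([372,269,150],[P,0,ya])
bot.movel([372,269,28],max_speed=100)
bot.grip(0.0,60)
print(bot.get_state()["opening"],bot.get_state()["tcp_pos"],bot.get_state()["orientation"],bot.get_state()["contact_force"])
bot.movel([372,269,240],max_speed=150)
bot.move_ptp([461.6,-192.4,240],[P,0,.087+P/2])
bot.movel([461.6,-192.4,186],max_speed=100); bot.dwell(.3)
s=bot.get_state();print(s["t"],s["opening"],s["tcp_pos"],s["orientation"],s["contact_force"])
t=imaging.capture("top"); v=imaging.capture("side")
cv2.imwrite("pics/t1.png",t);cv2.imwrite("pics/s1.png",v)
cv2.imwrite("pics/m1.png",np.hstack([cv2.resize(t[150:240,350:430],(400,450),interpolation=cv2.INTER_CUBIC),cv2.resize(v[135:225,310:390],(400,450),interpolation=cv2.INTER_CUBIC)]))
```

```text
[ 0.47  0.21 -0.51  0.85  0.    0.72] [-0.54  0.2  -0.23  1.14  0.    0.94]
0.21618809898213845 [372.47 269.25  28.54] [3.14 0.   2.89] [-0.63 -0.27  5.01]
9.5167 0.2165472333856947 [ 461.89 -192.62  186.5 ] [3.14 0.   1.66] [ 0.1  -0.84 -0.43]
```

View pics/m1.png

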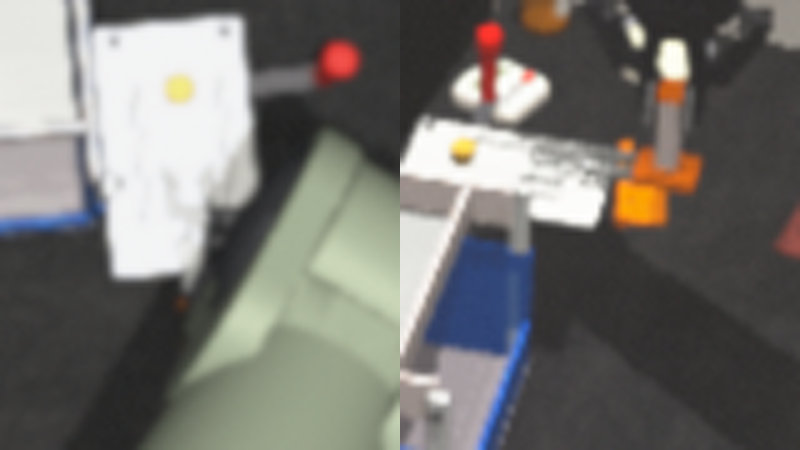

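Run:
```python
from seg import *
np.set_printoptions(precision=1,suppress=True)
v=cv2.imread("pics/s1.png")
K=np.array([461.9,-192.6]); Rb=Ro.from_euler("z",.087).as_matrix()[:2,:2]
base=186.5-28.5
for nm,z,ro in [("cap",base+76,(360,145,372,157)),("foot",base+10,(355,160,372,176))]:
    for a,c,b,k in blobs(v,(5,120,80),(22,255,245),3,ro): print(nm,round(a,1),c,onz("side",c,z),"pred px",pix("side",[*K,z]))
for q in [(-23,-17),(-23,17),(23,17),(23,-17)]: print("foot corner",q,(pix("side",[*(K+Rb@q),base+10])-[310,135])*5+[400,0])
for q in [(59,9.75),(59,-9.75),(59,5.75),(59,-5.75)]: print("tip",q,(pix("side",[*(K+Rb@q),base+8])-[310,135])*5+[400,0],(pix("top",[*(K+Rb@q),base+8])-[350,150])*5)
S=np.array([609,-179.5]);C=S-Rb@[60,0]
for q in [(-24,0),(-14,14),(-14,-14),(16,-10),(16,10)]: print("clip",q,(pix("side",[*(C+Rb@q),149])-[310,135])*5+[400,0],(pix("top",[*(C+Rb@q),149])-[350,150])*5)
cv2.imwrite("pics/z1.png",np.hstack([cv2.resize(v[150:185,330:378],(576,420),interpolation=cv2.INTER_CUBIC)]))
```

```text
cap 22.7 [363.7 152.8] [ 465.2 -195.8  234. ] pred px [364.3 153.5]
foot 99.1 [362.6 169.6] [ 462.2 -185.9  168. ] pred px [363.2 168.6]
foot 4.7 [355.5 163.5] [ 496.  -211.8  168. ] pred px [363.2 168.6]
foot corner (-23, -17) [701.8 159. ]
foot corner (-23, 17) [693.2 187.2]
foot corner (23, 17) [629.4 176.8]
foot corner (23, -17) [638.9 148.9]
tip (59, 9.75) [582. 165.] [178.6 234. ]
tip (59, -9.75) [587.7 149.1] [211.5 231.1]
tip (59, 5.75) [583.1 161.7] [185.3 233.4]
tip (59, -5.75) [586.6 152.3] [204.7 231.7]
clip (-24, 0) [577.5 175. ] [190.1 227.2]
clip (-14, 14) [559.7 184.3] [165.2 212.7]
clip (-14, -14) [568.2 161.4] [211.8 208.6]
clip (16, -10) [526.8 158.1] [200.1 159.5]
clip (16, 10) [520.5 174.3] [166.9 162.4]
```

View pics/z1.png

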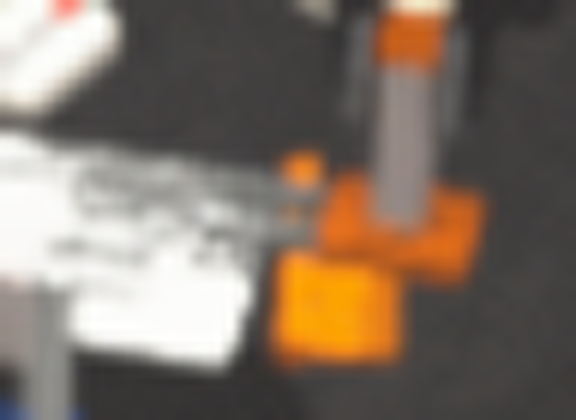

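```bash
cat >> h.py <<'E'
PSI=.087; S=np.array([609,-179.5]); Rb=Ro.from_euler("z",PSI).as_matrix()[:2,:2]
def lane(s,dy=0): return S+Rb@[s,dy]
E
python3 - <<'E'
from seg import *
np.set_printoptions(precision=2,suppress=True)
def st(m):
    s=bot.get_state();print(m,round(s["t"],1),s["tcp_pos"],Rb.T@(s["tcp_pos"][:2]-S),s["contact_force"],s["opening"])
bot.movel([*lane(-153),186]); 
print(bot.movel([*lane(-153),175.3],max_speed=30,threshold=8)); st("down")
print(bot.movel([*lane(-110),175.3],max_speed=30,threshold=8)); bot.dwell(.2); st("pushed")
v=imaging.capture("side");t=imaging.capture("top")
cv2.imwrite("pics/m2.png",np.hstack([cv2.resize(t[150:205,362:417],(400,400),interpolation=cv2.INTER_CUBIC),cv2.resize(v[148:188,318:358],(400,400),interpolation=cv2.INTER_CUBIC)]))
E
```

```text
False
down 10.4 [ 456.52 -192.69  175.06] [-153.05    0.11] [-0.08  0.35 -1.22] 0.21501349575903414
False
pushed 12.2 [ 499.4  -189.09  175.35] [-110.02   -0.03] [ 0.66 -0.17 -0.67] 0.21253716822374066
```

View pics/m2.png

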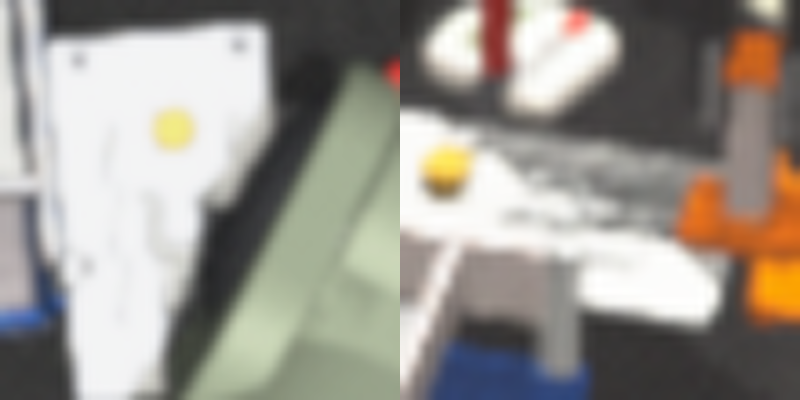

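Run:
```python
from seg import *
np.set_printoptions(precision=2,suppress=True)
def st(m):
    s=bot.get_state();print(m,round(s["t"],1),Rb.T@(s["tcp_pos"][:2]-S),s["tcp_pos"][2],Rb.T@s["contact_force"][:2],s["contact_force"][2],s["opening"])
bot.grip(0.0,100)
for s in (-92,-88,-84,-81,-78,-76,-74,-73,-72,-71):
    h=bot.movel([*lane(s),175.3],max_speed=40,threshold=25); st(s)
    if h: print("hit");break
```

```text
-92 13.1 [-91.87   0.12] 175.15520742251883 [-0.27  0.06] -0.783514608356281 0.20477351730250906
-88 13.3 [-87.8   -0.02] 175.33025976324285 [-0.54 -0.48] -1.7014887649233081 0.20584365549886874
-84 13.6 [-84.08   0.08] 175.22855103355656 [-0.86 -0.07] -0.8454365982249631 0.20809647155280955
-81 13.8 [-83.     0.06] 175.57211055403837 [-6.71  0.82] 5.464435678071362 0.20826321914477652
-78 14.1 [-82.14  -0.04] 176.10416272821038 [-15.53   0.45] 12.768291583953278 0.2071584013010686
-76 14.3 [-81.58  -0.15] 176.5056401683583 [-19.84   1.36] 18.180557300888008 0.20847475602765636
-74 14.6 [-74.21  -0.1 ] 175.81094277924547 [-0.35 -0.3 ] -0.30560608433136094 0.20790300524463515
-73 14.8 [-72.48   0.01] 175.13519902658138 [ 0.44 -0.57] -1.5764349273875495 0.20464428854192915
-72 15.1 [-71.84   0.06] 175.1383868647413 [-0.26 -0.19] -0.4596023005306644 0.20761873739164005
-71 15.3 [-70.92   0.01] 175.27003163942788 [ 0.24 -0.58] -1.3685800029327644 0.2082158972514216
```

Run:
```python
from seg import *
np.set_printoptions(precision=2,suppress=True)
def st(m):
    s=bot.get_state();print(m,round(s["t"],1),Rb.T@(s["tcp_pos"][:2]-S),s["tcp_pos"][2],Rb.T@s["contact_force"][:2],s["contact_force"][2],s["opening"])
def snap(n):
    v=imaging.capture("side");t=imaging.capture("top");cv2.imwrite(f"pics/{n}t.png",t);cv2.imwrite(f"pics/{n}s.png",v)
    return np.hstack([cv2.resize(t[150:205,362:417],(400,400),interpolation=cv2.INTER_CUBIC),cv2.resize(v[148:188,318:358],(400,400),interpolation=cv2.INTER_CUBIC)])
a=snap("a")
bot.movel([*lane(-100),175.3]); st("back")
bot.movel([*lane(-160),175.3]); bot.movel([*lane(-160),250])
bot.move_ptp([400,150,260],[np.pi,0,.087+np.pi/2]); st("away")
cv2.imwrite("pics/m3.png",snap("b"))
```

```text
back 15.8 [-100.18   -0.07] 175.55742094899472 [ 0.05 -0.73] -0.4169416020973297 0.2068739485216881
away 18.3 [-179.27  345.79] 259.76919094015227 [-0.2  -0.29] -1.6995515779291621 0.2089631854859911
```

View pics/m3.png

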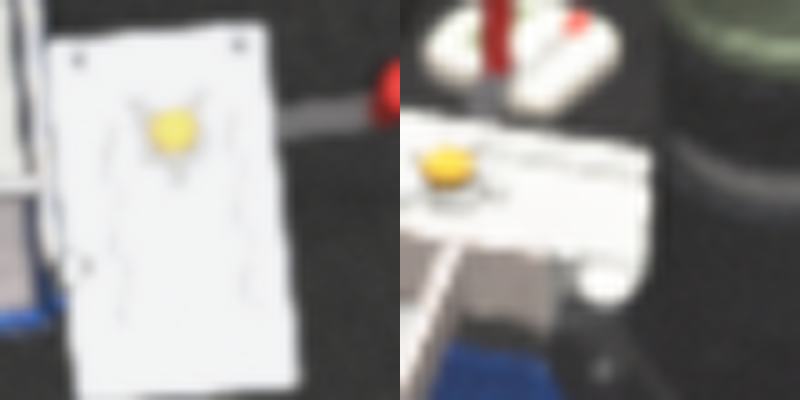

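Run:
```python
from seg import *
np.set_printoptions(precision=2,suppress=True)
def st(m):
    s=bot.get_state();print(m,round(s["t"],1),s["tcp_pos"],s["contact_force"],s["opening"])
P=np.pi; ya=1.32+P/2; M=[382,413.5]
bot.move_ptp([*M,150],[P,0,ya])
bot.movel([*M,42],max_speed=120); st("above")
print(bot.movel([*M,29],max_speed=15,threshold=4)); st("down")
bot.grip(.6); bot.dwell(.2); st("open")
bot.movel([*M,160],max_speed=120)
bot.move_ptp([420,150,300],[P,0,ya]); 
v=imaging.capture("side");t=imaging.capture("top");cv2.imwrite("pics/ct.png",t);cv2.imwrite("pics/cs.png",v)
cv2.imwrite("pics/m4.png",np.vstack([cv2.resize(t[140:265,150:500],(784,280),interpolation=cv2.INTER_CUBIC),np.hstack([cv2.resize(v[300:380,250:360],(392,285),interpolation=cv2.INTER_CUBIC),cv2.resize(t[215:265,160:229],(392,285),interpolation=cv2.INTER_CUBIC)])]))
for a,c,b,k in blobs(t,(0,60,60),(8,150,140),100,(100,90,520,262)): print("comb",round(a,1),c,onz("top",c,6),[onz("top",q,6)[:2].round(1).tolist() for q in b])
```

```text
above 20.5 [382.64 413.87  42.79] [-0.56 -0.44 -1.43] 0.20784212847007905
True
down 21.2 [381.76 413.35  30.71] [0.13 0.23 4.55] 0.20815771590432872
open 21.9 [381.09 412.75  29.98] [ 0.56 -0.13  0.31] 0.5966578350013385
comb 392.0 [437.66 234.77] [ 409.59 -364.59    6.  ] [[395.9, -309.6], [440.1, -316.7], [424.9, -422.1], [380.8, -414.7]]
comb 360.7 [178.73 201.53] [518.76 479.63   6.  ] [[538.4, 533.3], [543.7, 434.0], [499.4, 430.7], [494.2, 529.7]]
```

View pics/m4.png

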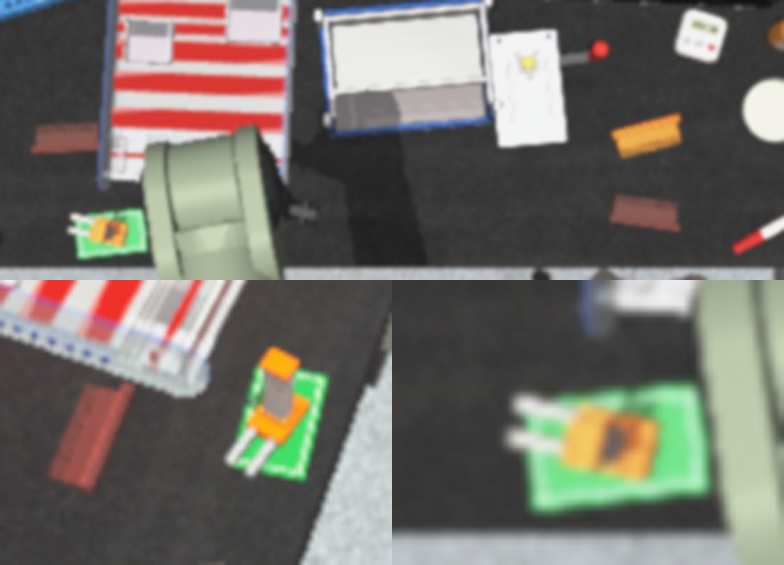

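```bash
cat > comb.py <<'E'
from seg import *
np.set_printoptions(precision=2,suppress=True)
P=np.pi; O=S-Rb@[-30,-160]
def st(m):
    s=bot.get_state();print(m,round(s["t"],1),s["tcp_pos"],s["contact_force"],round(s["opening"],3))
def pick(c,phi,off,sgn):
    R=Ro.from_euler("z",phi).as_matrix()[:2,:2]; g=np.array(c)+R@[-15,off]; yaw=phi+sgn*P/2
    bot.grip(.35); bot.move_ptp([*g,120],[P,0,yaw]); bot.movel([*g,4],max_speed=100); st("at")
    bot.grip(0,30); st("grip"); bot.movel([*g,260],max_speed=180); st("up")
def place(bx,flip,off,h,yaw):
    f=-1 if flip else 1; p=O+Rb@[bx-15*f,off*f]
    bot.move_ptp([*p,260],[P,0,yaw]); bot.movel([*p,140+h+4],max_speed=120); st("low"); bot.dwell(.2)
    bot.grip(.3); bot.dwell(.2); bot.movel([*p,260],max_speed=180)
E
python3 - <<'E'
from comb import *
print(O)
pick([410.4,-365.8],-.143,0,1)
place(24,False,0,4,PSI+P/2)
bot.move_ptp([420,0,330],[P,0,PSI+P/2])
v=imaging.capture("side");t=imaging.capture("top");cv2.imwrite("pics/dt.png",t);cv2.imwrite("pics/ds.png",v)
cv2.imwrite("pics/m5.png",np.hstack([cv2.resize(t[130:210,285:375],(396,352),interpolation=cv2.INTER_CUBIC),cv2.resize(v[155:235,270:360],(396,352),interpolation=cv2.INTER_CUBIC)]))
for a,c,b,k in blobs(t,(0,60,60),(8,150,255),80,(100,90,520,262)): print("comb",round(a,1),c,onz("top",c,6),[onz("top",q,6)[:2].round(1).tolist() for q in b])
E
```

```text
[624.98 -17.5 ]
at 27.9 [ 395.98 -364.16    4.61] [0.35 0.59 0.1 ] 0.352
grip 28.3 [ 395.62 -363.75    4.19] [ 0.37 -0.21  0.5 ] -0.0
up 29.9 [ 395.14 -363.17  259.01] [ 0.05 -0.45  0.16] -0.004
low 32.5 [634.62 -16.92 148.92] [-0.15 -0.18  0.63] -0.001
comb 391.9 [437.62 234.79] [ 409.54 -364.45    6.  ] [[396.0, -309.4], [439.9, -316.4], [424.6, -422.0], [380.8, -414.7]]
comb 360.7 [178.71 201.54] [518.74 479.7    6.  ] [[538.6, 533.2], [543.6, 434.0], [499.4, 430.8], [494.4, 529.8]]
comb 139.9 [241.95 210.41] [489.45 272.23   6.  ] [[492.4, 392.3], [512.9, 390.4], [489.1, 170.6], [468.7, 172.6]]
comb 125.9 [238.76 152.61] [680.33 285.16   6.  ] [[672.2, 324.1], [692.5, 323.4], [688.7, 246.3], [668.4, 247.0]]
comb 108.3 [227.39 143.71] [710.14 323.12   6.  ] [[700.0, 405.7], [726.1, 405.2], [719.8, 247.0], [693.7, 247.7]]
comb 88.7 [233.87 172.98] [612.68 300.34   6.  ] [[618.1, 410.7], [617.8, 164.7], [606.2, 164.7], [606.5, 410.4]]
comb 86.7 [232.68 189.17] [559.19 303.52   6.  ] [[555.4, 413.6], [564.2, 413.7], [562.1, 166.7], [553.3, 166.7]]
comb 85.5 [239.58 181.05] [585.96 281.21   6.  ] [[587.0, 413.5], [595.9, 413.4], [588.0, 166.0], [579.1, 166.2]]
comb 83.4 [417.02 162.06] [ 648.02 -301.71    6.  ] [[665.3, -285.9], [665.2, -319.6], [630.4, -319.0], [630.4, -285.3]]
comb 80.1 [241.08 197.38] [532.15 275.61   6.  ] [[531.7, 409.1], [539.1, 409.1], [533.7, 168.9], [526.3, 169.0]]
```

View pics/m5.png

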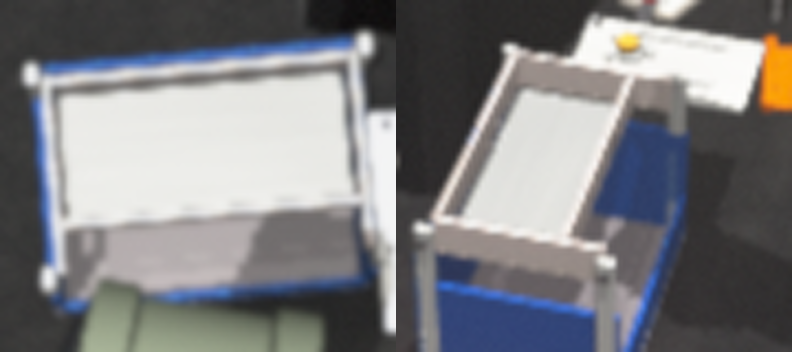

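Run:
```python
from comb import *
g=[395.5,-363.7]
bot.grip(.35); bot.move_ptp([*g,120],[P,0,-.143+P/2]); bot.movel([*g,4],max_speed=100); bot.dwell(.2)
v=imaging.capture("side"); bot.grip(0,30); w=imaging.capture("side");st("shut")
f=lambda v: cv2.resize(v[140:200,370:430],(400,400),interpolation=cv2.INTER_CUBIC)
print([(pix("side",[*g,z])-[370,140])*400/60 for z in (0,4,23)])
cv2.imwrite("pics/m6.png",np.hstack([f(v),f(w)]))
```

```text
shut 38.9 [ 395.49 -363.71    3.99] [0.06 0.63 0.55] -0.001
[array([121.94, 272.67]), array([122.58, 267.47]), array([125.63, 242.56])]
```

View pics/m6.png

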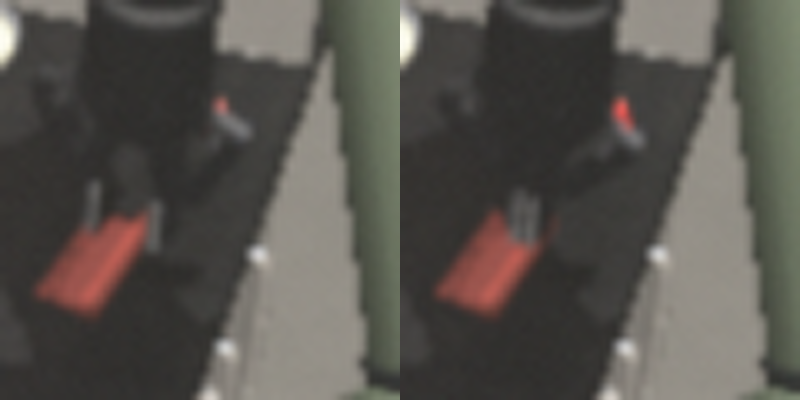

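Run:
```python
from comb import *
g=[395.5,-363.7]; yaw=-.143+P/2
bot.movel([*g,60]); bot.movel([410,-260,60]); bot.movel([410,-260,5])
print(bot.movel([410,-260,-30],max_speed=15,threshold=4)); st("shut"); bot.movel([410,-260,20])
bot.grip(.2); print(bot.movel([410,-260,-30],max_speed=15,threshold=4)); st(".2"); bot.movel([410,-260,60])
```

```text
True
shut 42.4 [ 409.99 -259.98  -22.05] [-0.12  0.14  5.31] 0.0
True
.2 45.6 [ 410.03 -260.02  -21.84] [-0.26  0.49  6.29] 0.195
```

```bash
sed -i 's/\[\*g,4\]/[*g,-17]/; s/140+h+4/140+h-17/' comb.py
python3 - <<'E'
from comb import *
bot.grip(.35)
pick([410.4,-365.8],-.143,0,1)
if bot.get_state()["opening"]>.05:
    place(24,False,0,4,PSI+P/2)
    bot.move_ptp([420,0,330],[P,0,PSI+P/2])
v=imaging.capture("side");t=imaging.capture("top");cv2.imwrite("pics/et.png",t);cv2.imwrite("pics/es.png",v)
cv2.imwrite("pics/m7.png",np.hstack([cv2.resize(t[130:210,285:375],(396,352),interpolation=cv2.INTER_CUBIC),cv2.resize(v[155:235,270:360],(396,352),interpolation=cv2.INTER_CUBIC)]))
for a,c,b,k in blobs(t,(0,60,60),(8,150,140),80,(100,90,520,262)): print("comb",round(a,1),c,onz("top",c,6),[onz("top",q,6)[:2].round(1).tolist() for q in b])
E
```

```text
at 48.8 [ 395.96 -364.12  -16.41] [-0.38  0.65 -1.12] 0.348
grip 49.1 [ 395.95 -364.12  -16.34] [-0.91  0.88  4.87] 0.1
up 50.8 [ 395.16 -363.24  259.06] [-0.1  -0.23 -0.42] 0.103
low 53.6 [634.62 -16.85 127.9 ] [-0.19  0.52 -0.21] 0.102
comb 359.9 [178.72 201.53] [518.75 479.67   6.  ] [[538.3, 533.3], [543.7, 434.0], [499.6, 430.6], [494.2, 529.7]]
```

View pics/m7.png

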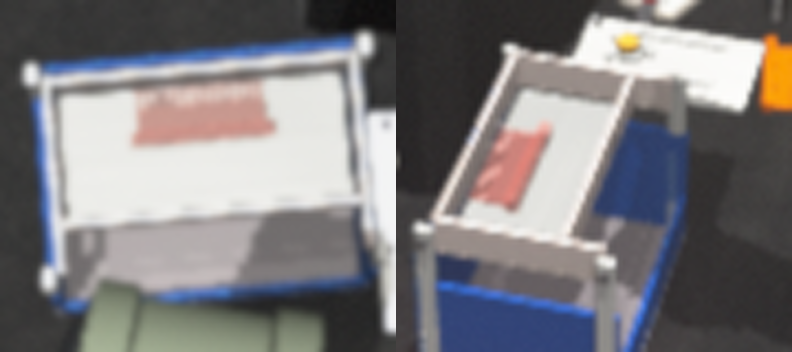

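Run:
```python
from comb import *
bot.move_ptp([450,300,300],[P,0,.054-P/2])
pick([519,479],.054,15,-1)
if bot.get_state()["opening"]>.05:
    bot.move_ptp([480,250,300],[P,0,0]); 
    place(-23,True,15,14,PSI+P/2)
    bot.move_ptp([420,0,330],[P,0,PSI+P/2])
v=imaging.capture("side");t=imaging.capture("top");cv2.imwrite("pics/ft.png",t);cv2.imwrite("pics/fs.png",v)
cv2.imwrite("pics/m8.png",np.hstack([cv2.resize(t[130:210,285:375],(396,352),interpolation=cv2.INTER_CUBIC),cv2.resize(v[155:235,270:360],(396,352),interpolation=cv2.INTER_CUBIC)]))
for a,c,b,k in blobs(t,(0,60,60),(8,150,140),80,(100,90,520,262)): print("comb",round(a,1),c,onz("top",c,6),[onz("top",q,6)[:2].round(1).tolist() for q in b])
```

```text
at 61.1 [503.75 493.61 -16.12] [ 0.4   0.07 -0.86] 0.349
grip 61.5 [503.73 493.6  -16.17] [0.24 0.16 2.74] 0.102
up 63.1 [502.76 492.82 258.79] [ 0.48 -0.11  0.03] 0.105
low 69.4 [618.97 -33.25 137.89] [-0.68 -0.34  0.42] 0.104
```

View pics/m8.png

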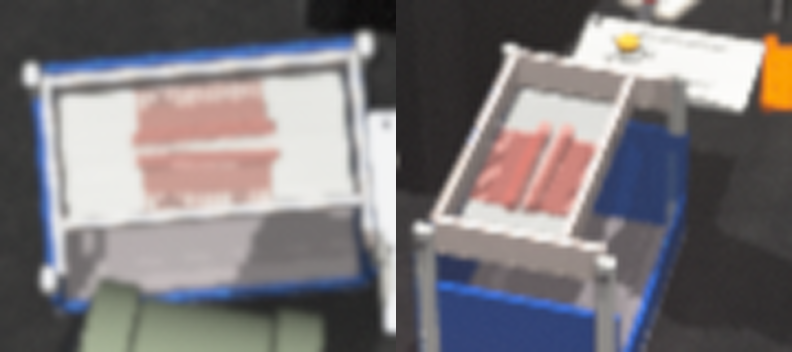

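Run:
```python
from comb import *
print("box bottom",onz("top",(430,138),0),"box top edge",onz("top",(430,110),250),onz("top",(430,110),300))
def fp(th,back): return S+Rb@(90*np.array([np.sin(th),-np.cos(th)])-back*np.array([np.cos(th),np.sin(th)]))
yaw=PSI+P; z=146
bot.grip(0); bot.move_ptp([*fp(0,60),250],[P,0,yaw]); bot.movel([*fp(0,60),z],max_speed=120)
for th,b in [(0,30),(0,20),(.1,19),(.2,19),(.3,19),(.4,19),(.5,19),(.58,19),(.66,19)]:
    h=bot.movel([*fp(th,b),z],max_speed=50,threshold=20); st((th,b))
    if h: print("hit"); break
bot.dwell(.5); bot.movel([*fp(.5,70),z],max_speed=100); bot.movel([*fp(.3,90),260],max_speed=150)
bot.move_ptp([380,-150,330],[P,0,yaw]); bot.dwell(.5)
v=imaging.capture("side");t=imaging.capture("top");cv2.imwrite("pics/gt.png",t);cv2.imwrite("pics/gs.png",v)
cv2.imwrite("pics/m9.png",np.hstack([cv2.resize(t[130:210,285:430],(470,260),interpolation=cv2.INTER_CUBIC),cv2.resize(v[135:235,265:365],(260,260),interpolation=cv2.INTER_CUBIC)]))
st("end")
```

```text
box bottom [ 729.33 -347.14    0.  ] box top edge [ 758.97 -295.5   250.  ] [ 746.01 -284.8   300.  ]
(0, 30) 75.7 [ 586.8  -271.6   145.74] [-0.16  0.43 -0.33] 0.001
(0, 20) 76.1 [ 597.19 -270.89  145.97] [ 0.19 -0.26  0.71] 0.0
(0.1, 19) 76.4 [ 607.51 -271.54  145.9 ] [-0.02 -0.63 -0.07] 0.005
(0.2, 19) 76.7 [ 616.88 -271.32  146.01] [-1.07 -0.42  0.43] -0.002
(0.3, 19) 77.1 [ 625.96 -270.06  145.99] [ 0.19 -0.18  0.72] 0.007
(0.4, 19) 77.4 [ 634.89 -267.93  146.  ] [ 0.83  0.54 -0.56] -0.002
(0.5, 19) 77.7 [ 643.61 -264.87  146.01] [ 0.01  0.18 -0.22] -0.002
(0.58, 19) 78.0 [ 650.25 -261.85  146.01] [0.2  0.09 0.19] -0.001
(0.66, 19) 78.3 [ 656.68 -258.22  146.  ] [0.23 0.46 0.2 ] 0.001
end 82.2 [ 380.03 -150.04  329.93] [-0.01  0.25 -0.37] -0.005
```

View pics/m9.png

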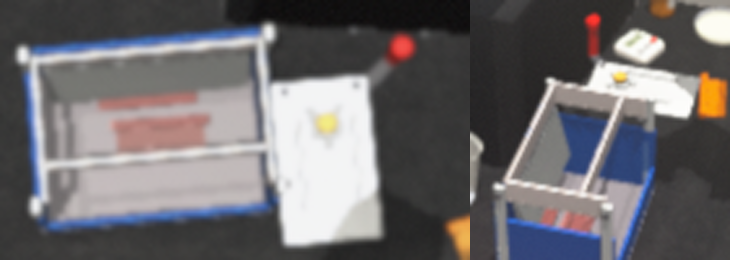

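Run:
```python
from comb import *
t=cv2.imread("pics/gt.png")
for z in (12,40,70):
    for a,c,b,k in blobs(t,(0,25,60),(8,150,255),15,(300,150,360,185))[:4]: print(z,round(a,1),Rb.T@(onz("top",c,z)[:2]-O),[(Rb.T@(onz("top",q,z)[:2]-O)).round(0).tolist() for q in b])
d=Rb.T@(onz("top",blobs(t,(0,150,120),(6,255,255),8,(395,130,430,165))[0][1],200)[:2]-S); print("latch",np.arctan2(d[0],-d[1]))
for a,c,b,k in blobs(t,(50,100,100),(75,255,255),30,(170,220,230,262)): print("mat",onz("top",c,2))
v=cv2.imread("pics/gs.png")
f=lambda i,x0,y0,x1,y1,w,h: cv2.resize(i[y0:y1,x0:x1],(w,h),interpolation=cv2.INTER_CUBIC)
cv2.imwrite("pics/m10.png",np.hstack([f(t,295,140,350,195,400,400),f(v,300,300,350,360,330,400)]))
```

```text
12 323.5 [ -5.83 -10.58] [[13.0, 41.0], [12.0, -63.0], [-26.0, -63.0], [-25.0, 41.0]]
12 144.3 [27.38 -0.83] [[36.0, 52.0], [35.0, -53.0], [19.0, -53.0], [19.0, 52.0]]
40 323.5 [-9.63 -9.63] [[9.0, 41.0], [8.0, -61.0], [-30.0, -61.0], [-28.0, 41.0]]
40 144.3 [23.02 -0.05] [[31.0, 52.0], [31.0, -51.0], [15.0, -51.0], [15.0, 52.0]]
70 323.5 [-13.71  -8.61] [[5.0, 41.0], [4.0, -59.0], [-33.0, -59.0], [-32.0, 41.0]]
70 144.3 [18.34  0.79] [[26.0, 52.0], [26.0, -50.0], [10.0, -49.0], [10.0, 52.0]]
latch 0.694834685101341
mat [384.05 380.26   2.  ]
mat [363.02 436.76   2.  ]
```

View pics/m10.png

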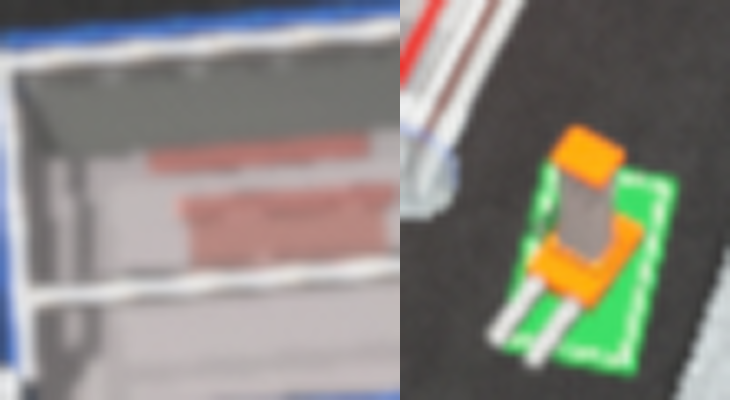

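```bash
python3 -c "
from h import *
bot.sign_off(); print(bot.get_state()['t'])"
```

```text
the job is handed in; nothing more can be done
the job is handed in; nothing more can be done
```

The job is done and handed in at about 82 s of the 210 s limit, but no verdict was reported, so the results below are my own camera checks.

**What I did**
- **Clip:** I pushed it along the lane with the fork tool. The force peaked at about 20 N along the lane, then dropped as it snapped in. The fingers never gripped or went near the clip.
- **Fork tool:** I stood it on the green mat before moving the combs.
- **Combs:** I laid both loose pink combs in the bin. I saw only two within reach and left the orange look-alike and the one in the far-left clutter alone.
- **Latch:** I pushed the red knob away with closed fingers, and the floor dropped.

**What went wrong on the way**
- The first grasp of one comb closed on nothing. The fingertips really sit about 21 mm above the reported TCP, which I confirmed by touching the worktop, and with that correction both grasps worked.
- That same comb had been knocked about 35 mm aside before I picked it, so I measured it again.

**Last checks**
- **Clip:** it was round the shaft, with its lips and tab within about 1–2 mm of where they should be. I checked this closely right after the snap, and it looked unchanged in the final picture.
- **Latch and floor:** the latch is at about 0.69 rad. The floor is hanging open, judged by eye only.
- **Combs:** both are in the tray. One is partly hidden behind the hanging floor; if it lies flat, its origin is at about x = 39 mm (limit 64 mm).
- **Fork tool:** upright on the mat, with the handle near its centre.
- **Arm:** clear of everything.

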